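# Park the bench magnifier and bin the inspected parts

### The job

The parts on the black mat have been inspected, so clear the station: turn the lock collar on top of the magnifier's post from its locked mark (the long white bar) to its open mark (the pair of short bars), only then swing the magnifier arm all the way over to its left-hand stop, away from the mat, and turn the collar back so that its pin stands on the locked mark. Put every flat drill tooth into the larger yellow bin and every round roller into the smaller one, lying inside below the rim, leave the rest of the bench undisturbed, and finish with the arm still parked and the collar still locked.

Things in the scene. Friction and masses are not known exactly. Their poses are not given: they have to be found in the camera images.
- post: Magnifier stand fixed to the bench: foot 110 mm across, steel post. Origin: on the bench on the post axis, the vertical axis of swing arm and lock collar. Its -x axis points roughly to the robot. A fixed grey index disc, 150 mm across, top 203 mm above the bench, bears the white marks; the collar sits on it, the arm turns below it.
- lock_collar (a joint): Angle of the lock collar, rad, counter-clockwise seen from above; 0 with its pin towards the post frame's -x. Locked mark at +0.65, open mark at -0.65; stops at -0.85 and +1.0. Starts about the locked mark. It stays where it is left; about 5 N at the pin turns it. It does not physically block the swing arm.
- collar_pin (a point): Top end of the collar's upright bright pin, 13 mm diameter, 46 mm off the axis, top 261 mm above the bench, 43 mm of it free above the collar's bar (bar top at 218 mm; hub 54 mm across, top at 225 mm). The pin goes round with the collar; turn the collar by it.
- locked_mark (a point): The locked mark: the single long broad white bar on the index disc, 8 mm wide. This point lies on it, 66 mm from the post axis. The collar is locked when its pin stands on the line from the axis to this mark.
- open_mark (a point): The open mark: the pair of short narrow white bars on the index disc. This point lies between them, 66 mm from the post axis. The collar is open when its pin stands on this line or past it, up to the stop just beyond.
- lens_arm (a joint): Angle of the swing arm, rad, counter-clockwise seen from above; 0 when the arm points along the post frame's -x, positive towards the mat on the robot's right, negative to the robot's left. Its left-hand stop, the parked pose, is at -1.50; right-hand stop +1.40. Starts at 0.9 to 1.25. Stiff: about 5 N at the handle moves it and it stays where it is left.
- lens_handle (a point): Top end of the black upright handle on the white swing arm, 16 mm diameter, 140 mm from the post axis, top at 238 mm above the bench; it stands 51 mm above the arm, whose top is at 187 mm.
- lens (a point): Centre of the top of the round magnifier head at the end of the swing arm, 112 mm across, 210 mm from the post axis, underside 163 mm and top 187 mm above the bench.
- mat: Black inspection mat fixed to the bench, 200 mm (x) x 260 mm (y), 3 mm thick; origin at the centre of its underside. The parts start on it, partly under the magnifier.
- bin_large: The larger of two open yellow bins fixed to the bench: 140 mm (x) x 150 mm (y) outside, 75 mm high, walls and floor 4 mm. Origin: centre of its underside. For the teeth.
- bin_small: The smaller of two open yellow bins fixed to the bench: 100 mm (x) x 110 mm (y) outside, 65 mm high, walls and floor 4 mm. Origin: centre of its underside. For the rollers.
- tooth0: Flat drill tooth, one of up to three (may be absent): dark steel shank 40 x 26 mm, 16 mm thick, and at the +x end a thin bright tip 30 mm wide, 7 mm thick; 62 mm long in all (x from -31 to +31 mm), about 150 g. Origin: centre of the underside; grip the shank across y, 10 mm to the -x side. Starts flat on the mat, z up.
- tooth1: Flat drill tooth, one of up to three (may be absent): dark steel shank 40 x 26 mm, 16 mm thick, and at the +x end a thin bright tip 30 mm wide, 7 mm thick; 62 mm long in all (x from -31 to +31 mm), about 150 g. Origin: centre of the underside; grip the shank across y, 10 mm to the -x side. Starts flat on the mat, z up.
- tooth2: Flat drill tooth, one of up to three (may be absent): dark steel shank 40 x 26 mm, 16 mm thick, and at the +x end a thin bright tip 30 mm wide, 7 mm thick; 62 mm long in all (x from -31 to +31 mm), about 150 g. Origin: centre of the underside; grip the shank across y, 10 mm to the -x side. Starts flat on the mat, z up.
- roller0: One of up to three chain rollers (may be absent): plain bright steel cylinder, 32 mm diameter, 30 mm high, dark bore mark on top, about 120 g. Origin: centre of the lower end face; z is its axis, upright at the start on the mat.
- roller1: One of up to three chain rollers (may be absent): plain bright steel cylinder, 32 mm diameter, 30 mm high, dark bore mark on top, about 120 g. Origin: centre of the lower end face; z is its axis, upright at the start on the mat.
- roller2: One of up to three chain rollers (may be absent): plain bright steel cylinder, 32 mm diameter, 30 mm high, dark bore mark on top, about 120 g. Origin: centre of the lower end face; z is its axis, upright at the start on the mat.
- tape_roll: Bystander, to be left alone: roll of brown tape lying flat, 84 mm across, 24 mm high. Origin: centre of the underside.
- grease_jar: Bystander, to be left alone: jar, 64 mm across, 80 mm high. Origin: centre of the underside.
- spray_can: Bystander, to be left alone: can, 60 mm across, 150 mm high. Origin: centre of the underside.
- wrench: Bystander, to be left alone: steel wrench lying flat, 170 mm long. Origin: centre of the underside.
- carton: Bystander, to be left alone: brown carton, 80 x 140 x 80 mm high. Origin: centre of the underside.
- tag_block: Bystander, to be left alone: white block of tags, 60 x 90 x 20 mm high. Origin: centre of the underside.

How it is judged:
On the way, in this order (a step that is already met when the one before it is completed fails the run):
1. the lock collar is turned to its open mark (or on to the stop just past it) while the magnifier still stands over the mat side (value of joint lock_collar below -0.52 rad and value of joint lens_arm above 0.7 rad), for 0.2 s.
2. the magnifier arm is swung to its left-hand stop with the collar open (value of joint lens_arm below -1.38 rad and value of joint lock_collar below -0.4 rad), for 0.2 s.
3. the collar is turned back to its locked mark with the arm parked (value of joint lens_arm below -1.38 rad and value of joint lock_collar between 0.52 and 0.78 rad), for 0.2 s.
At the end, for the whole second after the job is handed in: The magnifier arm is within 0.12 rad of its left-hand stop, the collar's pin is within 0.13 rad of the locked mark, every tooth present lies at rest inside the larger bin and every roller present at rest inside the smaller bin, below the rims (all of step 3 and x of tooth0 in the frame of bin_large between -0.07 and 0.07 m and y of tooth0 in the frame of bin_large between -0.075 and 0.075 m and z of tooth0 in the frame of bin_large between -0.005 and 0.062 m and linear speed of each of tooth0, tooth1, tooth2, roller0, roller1, roller2 below 0.03 m/s and x of tooth1 in the frame of bin_large between -0.07 and 0.07 m and y of tooth1 in the frame of bin_large between -0.075 and 0.075 m and z of tooth1 in the frame of bin_large between -0.005 and 0.062 m and x of tooth2 in the frame of bin_large between -0.07 and 0.07 m and y of tooth2 in the frame of bin_large between -0.075 and 0.075 m and z of tooth2 in the frame of bin_large between -0.005 and 0.062 m and x of roller0 in the frame of bin_small between -0.05 and 0.05 m and y of roller0 in the frame of bin_small between -0.055 and 0.055 m and z of roller0 in the frame of bin_small between -0.005 and 0.052 m and x of roller1 in the frame of bin_small between -0.05 and 0.05 m and y of roller1 in the frame of bin_small between -0.055 and 0.055 m and z of roller1 in the frame of bin_small between -0.005 and 0.052 m and x of roller2 in the frame of bin_small between -0.05 and 0.05 m and y of roller2 in the frame of bin_small between -0.055 and 0.055 m and z of roller2 in the frame of bin_small between -0.005 and 0.052 m); the robot touches nothing.
It fails at once if a bystander (tape roll, jar, can, wrench, carton or tag block) is pushed more than 4 cm from its place (distance of any of tape_roll, grease_jar, spray_can, wrench, carton, tag_block from where it was at the start of the episode above 0.04 m).
Of tooth0, tooth1, tooth2, roller0, roller1, roller2 only 4 to 6 are there at a start; the rules pass over those that are not, and their reading is None.
At some moment in a run one of tooth0, tooth1, tooth2, roller0, roller1, roller2 may be knocked a few centimetres aside while the robot is not near it.
Once in a run the grip may slacken for a moment while it holds something.
It also fails if it takes over 210 s, if anything falls off the work surface, if the arm or the gripper's body presses on something with over 40 N, if the wrist force passes 120 N, or if a joint passes its speed limit or range.

### The arm

A 7-joint arm with a two-finger parallel gripper is mounted at the origin on the work surface. World frame = base frame: x ahead of the robot, y to its left, z up, the work surface at z = 0. Lengths are in m, angles in rad, forces in N, time in s.
With the tool pointing down it reaches from about 0.4 to 0.85 m from the base axis. Payload 10.4 kg.
Tool frame: the origin (TCP) lies at the very end of the fingers, on their centre line; the grasp point (between the pads) lies 19 mm behind it; z points along the fingers, y is the line along which they close (so a half turn about z gives the same grasp; the last joint's range is limited). The gripper opens to 87 mm and grips with 3 to 60 N. Pads are 19 mm wide; open, the fingers measure 117 mm over their backs; the gripper's body (75 mm by 190 mm) begins 51 mm behind the grasp point.
Start: joints at [-1.227, 0.332, -0.065, 1.46, 0.022, 1.35, -0.088], TCP at [0.224, 0.583, 0.223] pointing down, gripper open.
Joint ranges: [-2.6, 2.6], [-0.5, 2.12], [-1.47, 1.34], [0.16, 2.42], [-1.27, 4.41], [0.06, 2.06], [-2.6, 2.6]. Speed limits (rad/s): [2.22, 2.22, 2.79, 2.79, 3.14, 3.14, 3.14].

### API

Orientations are given as a unit quaternion [x, y, z, w].
In Python, from bench import read_state, cams, workorder gives the robot as it stands.
- The arm moves only by the shell command python3 -m crank 'ROWS' [FORCE]. ROWS is text: rows parted by semicolons, each of 5 numbers parted by spaces: the shift along the tool's x, y, z scaled (see below), then the turn about the tool's z scaled (see below), then the opening, from -1 (shut) to 1 (fully open). In form: dx dy dz yaw jaw; .... A call has 1 to 10 rows; each row shifts and turns the commanded pose from where the row before left it, along the tool's axes as they then stand; what a row does not reach is not made up. The controller multiplies each number of a shift by 200 mm and each number of a turn by 90 degrees. A row lasts 1/10 s, in which the tool goes at most 50 mm and 8.59 degrees, less where a joint would pass 70% of its speed; a pose out of reach is approached as far as the arm can. A call with a number of a shift or a turn outside -1 to 1 is refused whole. A call with a gripper value outside its range is refused whole. The fingers move at their own pace and stop on an object; FORCE is the grip in N (left out, the last holds). Time passes only in rows, so rows that do not move let the fingers close. It gives the time, the measured TCP pose, the force, the opening and the grip force at its end, in the units of the state.
- read_state(): the state, without advancing time (a new reading comes with each control period).
- cams.camera(name): name is "side" or "top" or "wrist"; returns a dict with "img" (480x640x3 uint8, blue, green, red), "K" (3x3 intrinsics, pixels), "xyz" and "attitude" of the camera in the world; the wrist camera has in their place "mount" (4x4, takes a point from camera to tool coordinates, whose origin is the TCP and whose axes are the flange's). Camera axes: x right, y down, z forward; pixel columns grow to the right and rows downward; lengths in m; the calibration is good to about 2 mm. The wrist camera is an equidistant fisheye: a pixel r from the principal point sees the ray r / f radians off the axis. A picture is of the moment at which its call begins: read the wrist's pose just before it. There is no depth.
- workorder.close_job(): hands the job in; it is judged then, once.
The state is a dict: "time": time; "joint_positions": joint angles; "joint_vel": joint speeds; "joint_torque": joint torques, N m; "ee_pos": TCP position; "eef_rot": TCP orientation; "ft_force": force on the tool from outside, world axes, zero at the start; "torque": the same for the moment, N m; "width": finger opening in m; "grip_force": force on a finger pad.
Only numpy, scipy, OpenCV 4.12 (cv2) and the standard library are available. Lean on these libraries where they do the work, as an engineer would, in place of code of your own. Each camera call takes 0.05 s, during which the arm holds its last target. There are 200 camera calls.

## Working session

There is one attempt and no reset: what is moved stays moved. The work goes in short steps, Python scripts to look and compute and a shell command to move; the robot and the scene stay as the last step left them, time stands still between calls to the robot, and variables do not carry over. Pictures are saved under pics/ and viewed, at most 16 in all, crops included, and the job is handed in when it is done.

```bash
mkdir -p pics; ls
cat > h.py <<'E'
import numpy as np, cv2
from scipy.spatial.transform import Rotation as R
from bench import read_state, cams, workorder
def rot(a):
    a=np.array(a,float)
    return a if a.shape==(3,3) else R.from_quat(a).as_matrix()
def shot(n,f=None):
    s=read_state(); c=cams.camera(n)
    if n=='wrist':
        T=np.eye(4);T[:3,:3]=rot(s['eef_rot']);T[:3,3]=s['ee_pos']
        M=T@np.array(c['mount']);c['Rm']=M[:3,:3];c['p']=M[:3,3]
    else: c['Rm']=rot(c['attitude']);c['p']=np.array(c['xyz'])
    c['n']=n
    if f: cv2.imwrite('pics/'+f,c['img'])
    return c
def ray(c,u,v):
    K=np.array(c['K']);x=(u-K[0,2])/K[0,0];y=(v-K[1,2])/K[1,1]
    if c['n']=='wrist':
        r=np.hypot(x,y);d=np.array([x/r*np.sin(r),y/r*np.sin(r),np.cos(r)]) if r>1e-9 else np.array([0,0,1.])
    else: d=np.array([x,y,1.])
    d=c['Rm']@d;return d/np.linalg.norm(d)
def onz(c,u,v,z):
    d=ray(c,u,v);return c['p']+d*(z-c['p'][2])/d[2]
def proj(c,P):
    q=c['Rm'].T@(np.array(P)-c['p']);K=np.array(c['K'])
    if c['n']=='wrist':
        r=np.hypot(q[0],q[1]);t=np.arctan2(r,q[2]);a=q[:2]/r*t
    else:a=q[:2]/q[2]
    return a[0]*K[0,0]+K[0,2],a[1]*K[1,1]+K[1,2]
def tri(c1,a,c2,b):
    d1=ray(c1,*a);d2=ray(c2,*b);A=np.stack([d1,-d2],1)
    t=np.linalg.lstsq(A,c2['p']-c1['p'],rcond=None)[0]
    p=c1['p']+t[0]*d1;q=c2['p']+t[1]*d2
    return (p+q)/2,np.linalg.norm(p-q)
E
python3 - <<'E'
from h import *
for n in('side','top','wrist'):
    c=shot(n,n+'0.png');print(n,c['p'],c['Rm'].round(3).tolist(),np.array(c['K']).tolist())
print(read_state())
E
```

```text
pics
side [ 0.50587473 -0.81731415  1.13120012] [[0.999, -0.029, 0.028], [-0.04, -0.737, 0.675], [0.001, -0.676, -0.737]] [[478.806780527186, 0.0, 318.16603513071203], [0.0, 478.806780527186, 239.49026522048595], [0.0, 0.0, 1.0]]
top [0.44730453 0.06624898 1.38537711] [[-0.027, -0.994, 0.104], [-1.0, 0.027, 0.001], [-0.004, -0.103, -0.995]] [[481.63071601415044, 0.0, 323.5524612497497], [0.0, 481.63071601415044, 236.17651594181902], [0.0, 0.0, 1.0]]
wrist [0.16032989 0.6091192  0.38330359] [[0.358, 0.904, 0.236], [0.934, -0.346, -0.092], [-0.002, 0.253, -0.968]] [[371.64829954431775, 0.0, 325.0764452197096], [0.0, 371.64829954431775, 241.26896852929866], [0.0, 0.0, 1.0]]
{'time': 0.15, 'joint_positions': array([-1.22661571,  0.3327289 , -0.06472972,  1.46069572,  0.0216087 ,
        1.34990091, -0.08852528]), 'joint_vel': array([ 0.00124202, -0.00247541, -0.00043076, -0.00220608, -0.00103544,
       -0.00087009,  0.00038687]), 'joint_torque': array([ 4.07506959e-04, -6.23634195e+01,  2.46776256e-02, -3.90137923e+01,
       -6.13000570e-02,  3.72504210e-02,  9.78518369e-05]), 'ee_pos': array([0.22402042, 0.58318171, 0.22196056]), 'eef_rot': array([ 1.82353951e-01,  9.83232814e-01, -5.13210951e-04, -7.41464868e-05]), 'ft_force': array([ 0.56243401, -0.003688  , -0.11481322]), 'torque': array([-0.01400392, -0.02561887,  0.01266129]), 'grip_force': 0.0, 'width': 0.08716937987145727}
```

View pics/top0.png

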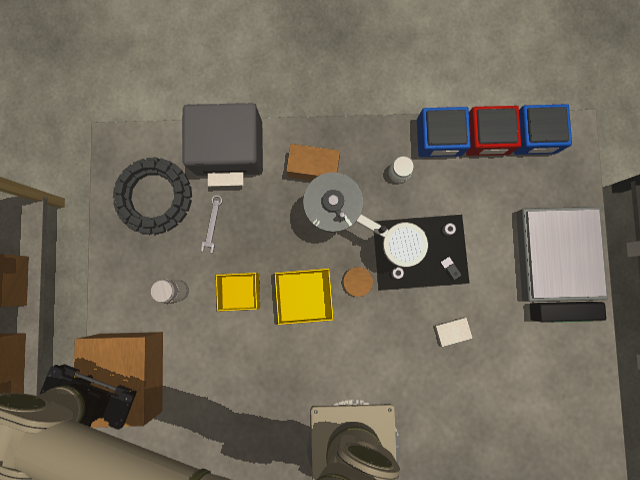

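View pics/side0.png

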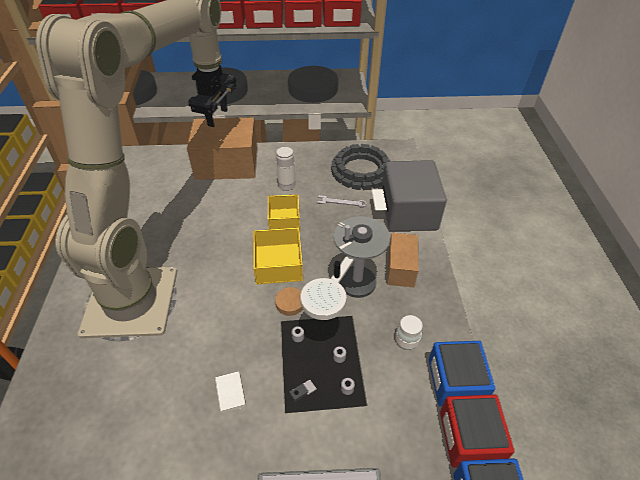

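The top view shows the post at about (333,200) with the lens at (405,244), large bin (303,296), small bin (238,292), rollers (398,272) and (450,229), and a tooth (452,267). The side view also shows a roller under the lens, at (340,354).

Run:
```python
import cv2,numpy as np
t=cv2.imread('pics/top0.png');s=cv2.imread('pics/side0.png')
a=cv2.resize(t[165:240,290:390],(800,600),interpolation=cv2.INTER_CUBIC)[:, :]
b=cv2.resize(s[210:310,300:400],(600,600),interpolation=cv2.INTER_CUBIC)
cv2.imwrite('pics/z1.png',cv2.resize(np.hstack([a[:, :600],b]),(800,400)))
m=cv2.resize(s[310:415,270:375],(600,600),interpolation=cv2.INTER_CUBIC)
n=cv2.resize(t[205:295,370:475],(700,600),interpolation=cv2.INTER_CUBIC)
cv2.imwrite('pics/z2.png',cv2.resize(np.hstack([n,m]),(800,369)))
```

```text
(no output)
```

View pics/z1.png

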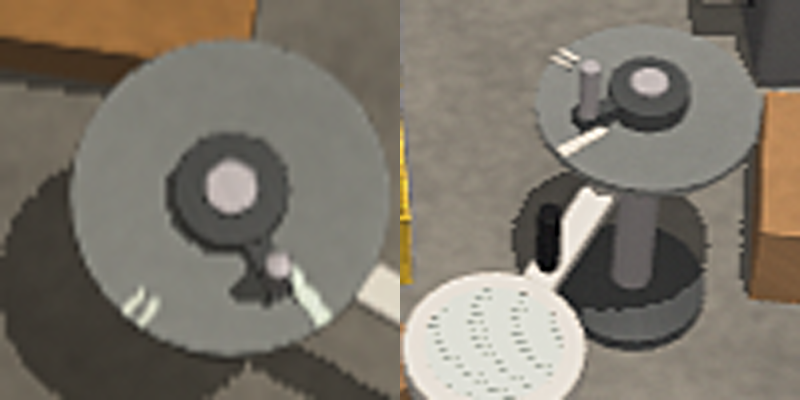

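View pics/z2.png

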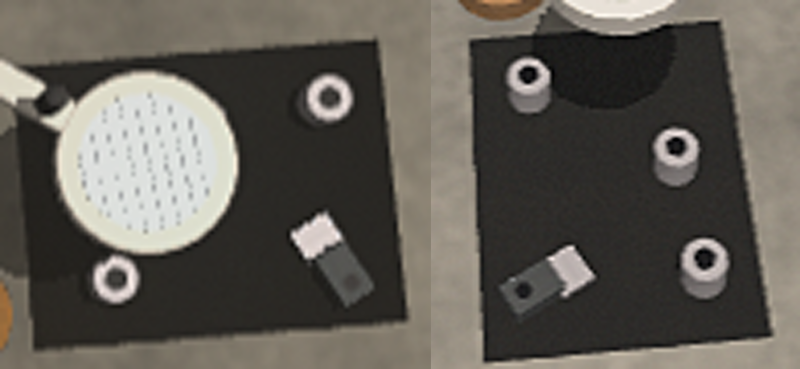

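The pin stands on the long bar at top (341.9,214.7) / side (347.5,226.8). The open mark is at top (316,222). Three rollers and one tooth are visible, and the side view shows the mat nearly fully except directly under the lens.

Run:
```python
from h import *
t=shot('top');s=shot('side')
L=lambda X,Y:(290+X/5.333,165+Y/5.333); Rr=lambda X,Y:(300+(X-400)/4,210+Y/4)
A=lambda X,Y:(370+X/4.103,205+Y/4.103); B=lambda X,Y:(270+(X-430.8)/3.516,310+Y/3.516)
for n,a,b in [('hub',L(231,187),Rr(650,82)),('pin',L(277,265),Rr(590,67)),('lock_out',L(320,318),Rr(564,152)),('open',L(141,303),Rr(565,57)),
 ('handle',A(52,98),Rr(549,208)),('lens',A(147,163),Rr(494,335)),('rollA',A(117,280),B(528,75)),('rollC',A(329,98),B(704,258)),
 ('toothhole',A(350,282),B(523,290)),('toothtip_far',A(315,235),B(572,268))]:
    p,e=tri(t,a,s,b);print(n,p.round(4),round(e,4))
print('rollB z.033',onz(s,*B(676,146),.033))
print('zcheck rollA', onz(t,*A(117,280),.033),onz(s,*B(528,75),.033))
def mask(c,lo,hi):
    h=cv2.cvtColor(c['img'],cv2.COLOR_BGR2HSV);return cv2.inRange(h,np.array(lo),np.array(hi))
for c in (t,s):
    m=mask(c,(22,150,60),(35,255,255));cs,_=cv2.findContours(m,cv2.RETR_EXTERNAL,cv2.CHAIN_APPROX_SIMPLE)
    for k in cs:
        if 400<cv2.contourArea(k):
            ap=cv2.approxPolyDP(k,4,True)[:,0];print(c['n'],'yellow',cv2.minAreaRect(k),ap.tolist(),[onz(c,*q,.075)[:2].round(3).tolist() for q in ap])
for n,u,v,z in [('tape',357.5,282,.024),('carton',313,161,.08),('jar',402,165,.08),('can',162,291,.15),('tag',453,331,.02),('matTL',376,223,.003),('matTR',464,214,.003),('matBR',469,282,.003),('matBL',378,290,.003)]:
    print(n,onz(t,u,v,z).round(3))
```

```text
hub [0.6571 0.0418 0.2231] 0.0013
pin [0.6149 0.0232 0.2583] 0.0006
lock_out [0.5984 0.0018 0.2017] 0.0016
open [0.6061 0.0846 0.2049] 0.0006
handle [ 0.582  -0.0743  0.237 ] 0.0026
lens [ 0.546  -0.1356  0.1929] 0.0027
rollA [ 0.4792 -0.1386  0.0329] 0.002
rollC [ 0.5999 -0.2899  0.0326] 0.0014
toothhole [ 0.4737 -0.3014  0.0178] 0.0016
toothtip_far [ 0.5077 -0.2816  0.0073] 0.0026
rollB z.033 [ 0.58731716 -0.20261394  0.033     ]
zcheck rollA [ 0.47820717 -0.13868365  0.033     ] [ 0.48021805 -0.13866737  0.033     ]
top yellow ((237.5, 291.5), (37.0, 43.0), 90.0) [[258, 273], [216, 274], [217, 310], [259, 307]] [[0.488, 0.249], [0.488, 0.363], [0.392, 0.361], [0.397, 0.247]]
top yellow ((303.3610534667969, 296.119384765625), (52.287864685058594, 55.76294708251953), 85.36454010009766) [[328, 268], [275, 273], [278, 324], [332, 320]] [[0.497, 0.058], [0.487, 0.203], [0.35, 0.197], [0.357, 0.052]]
side yellow ((276.1717224121094, 238.79312133789062), (87.60994720458984, 48.32136535644531), 87.70938873291016) [[297, 195], [268, 196], [269, 229], [253, 231], [256, 283], [302, 280]] [[0
[... 667 characters left out ...]
, [-0.291, -0.063], [-0.307, -0.056], [-0.291, -0.094], [-0.289, 0.4], [-0.293, 0.361], [-0.322, 0.391], [-0.318, 0.451]]
side yellow ((7.74137020111084, 149.60345458984375), (30.49117660522461, 78.77197265625), 31.32869529724121) [[25, 114], [12, 132], [0, 133], [10, 137], [0, 151], [5, 180], [0, 191], [35, 134]] [[-0.579, 0.864], [-0.583, 0.743], [-0.626, 0.738], [-0.578, 0.711], [-0.58, 0.626], [-0.498, 0.463], [-0.493, 0.407], [-0.492, 0.727]]
tape [ 0.457 -0.024  0.024]
carton [0.793 0.092 0.08 ]
jar [ 0.775 -0.154  0.08 ]
can [0.446 0.484 0.15 ]
tag [ 0.314 -0.286  0.02 ]
matTL [ 0.625 -0.084  0.003]
matTR [ 0.645 -0.34   0.003]
matBR [ 0.449 -0.343  0.003]
matBL [ 0.433 -0.083  0.003]
```

```bash
cat >> h.py <<'E'
def to(x,y,z,yang=None):
    s=read_state();Q=rot(s['eef_rot']);d=Q.T@(np.array([x,y,z])-s['ee_pos'])/0.2
    a=np.degrees(np.arctan2(Q[1,1],Q[0,1]))
    w=0
    if yang is not None: w=-((yang-a+90)%180-90)/90
    print('units',d.round(3),'yaw',round(w,3),'yang',a.round(1),'pos',s['ee_pos'].round(4),'t',s['time'])
E
python3 -m crank '0 0 -.18 -.078 .2;0 0 -.18 -.078 .2;0 0 -.19 -.077 .2;-.122 -.175 0 0 .2;-.122 -.175 0 0 .2;-.122 -.175 0 0 .2;-.122 -.175 0 0 .2;-.122 -.175 0 0 .2;-.122 -.175 0 0 .2;-.122 -.175 0 0 .2' 20
python3 -m crank '-.122 -.175 0 0 .2;-.122 -.175 0 0 .2;-.122 -.175 0 0 .2;-.122 -.175 0 0 .2;-.122 -.175 0 0 .2;-.122 -.175 0 0 .2;-.122 -.175 0 0 .2'
python3 -c "
from h import *
to(.615,.023,.30,90);c=shot('wrist','w1.png');print(c['p'],c['Rm'])"
```

```text
time: 1.25
ee_pos: [0.3955, 0.3366, 0.3327]
eef_rot: [0.0, 1.0, 0.0, 0.0]
ft_force: [1.1, 0.8, -0.2]
width: 0.0524
grip_force: 0.0
time: 1.95
ee_pos: [0.566, 0.0916, 0.3327]
eef_rot: [0.0, 1.0, 0.0, 0.0]
ft_force: [0.3, 0.4, 0.3]
width: 0.0522
grip_force: 0.0
units [-0.245 -0.343  0.163] yaw -0.0 yang 90.0 pos [0.566  0.0916 0.3327] t 1.95
[0.49761379 0.09264703 0.4941021 ] [[-7.76381371e-05  9.67454851e-01  2.53043681e-01]
 [ 9.99999951e-01 -1.71154218e-06  3.13360811e-04]
 [ 3.03595531e-04  2.53043693e-01 -9.67454804e-01]]
```

View pics/w1.png

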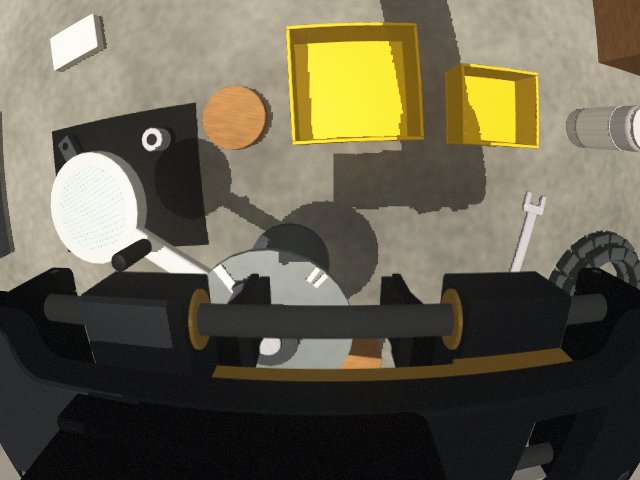

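The wrist view shows the lens (95,207), handle top (118,262), locked bar (222,280), open bars (316,277) and both bins. The pin is hidden behind the gripper, so I'll go by its triangulated position.

```bash
python3 -m crank '-.123 -.172 0 0 .2;-.122 -.171 0 0 .2;0 0 .16 0 .2;0 0 .16 0 .2;0 0 .17 0 .2;0 0 0 0 .2;0 0 0 0 -1;0 0 0 0 -1;0 0 0 0 -1;0 0 0 0 -1' 20
python3 -c "
from h import *
to(.615,.023,.235,90);s=read_state();print(s['ft_force'],s['width'],s['grip_force'])"
```

```text
time: 3.0
ee_pos: [0.6148, 0.0246, 0.2359]
eef_rot: [0.0, 1.0, 0.0, 0.001]
ft_force: [1.1, -0.4, 0.2]
width: 0.0281
grip_force: 0.0
units [-0.001 -0.008  0.004] yaw -0.0 yang 90.0 pos [0.6148 0.0246 0.2359] t 3.0
[ 1.09084085 -0.39878886  0.15876769] 0.0280748930174617 0.0
```

```bash
python3 -m crank '0 0 0 0 -1;0 0 0 0 -1;0 0 0 0 -1;0 0 0 0 -1'
python3 - <<'E'
from h import *
s=read_state();print(s['ee_pos'],s['width'],s['grip_force'],s['ft_force'])
c=np.array([.657,.0417]);p=s['ee_pos'][:2]-c;r=.046
th0=np.arctan2(-p[1],-p[0]);print('r',np.hypot(*p),'th',th0)
for e in(-.72,):
    th=np.linspace(.42,e-.05+0.0,9);q=np.stack([-np.cos(th),-np.sin(th)],1)*r
    d=np.diff(q,axis=0)/.2;d[:,0]*=-1;print(d.round(3).tolist())
E
```

```text
time: 3.4
ee_pos: [0.6142, 0.0236, 0.2349]
eef_rot: [0.001, 1.0, -0.0, -0.0]
ft_force: [-2.9, -3.7, 5.2]
width: 0.0124
grip_force: 20.0
[0.61415905 0.02359139 0.23491156] 0.01238792754856137 19.99813472852111 [-2.86863921 -3.74178704  5.1886975 ]
r 0.046510954797774284 th 0.3999156582929362
[[0.012, 0.032], [0.007, 0.034], [0.002, 0.034], [-0.003, 0.034], [-0.008, 0.033], [-0.013, 0.032], [-0.018, 0.029], [-0.022, 0.026]]
```

```bash
python3 -m crank '.012 .032 0 0 -1;.007 .034 0 0 -1;.002 .034 0 0 -1;-.003 .034 0 0 -1;-.008 .033 0 0 -1;-.013 .032 0 0 -1;-.018 .029 0 0 -1;-.022 .026 0 0 -1;0 0 0 0 -1;0 0 0 0 -1' 25
python3 - <<'E'
from h import *
s=read_state();print(s['ee_pos'],s['width'],s['grip_force'],s['ft_force'])
c=np.array([.657,.0417]);p=s['ee_pos'][:2]-c
print('r',np.hypot(*p),'th',np.arctan2(-p[1],-p[0]))
E
```

```text
time: 4.4
ee_pos: [0.6229, 0.0739, 0.2343]
eef_rot: [0.001, 1.0, -0.001, -0.0]
ft_force: [-1.3, -5.1, 1.1]
width: 0.0122
grip_force: 25.0
[0.62293406 0.07386122 0.23428709] 0.012203208452977654 24.992756322026253 [-1.31661748 -5.11373662  1.09325044]
r 0.046849038178966795 th -0.7566458124519919
```

```bash
python3 -m crank '0 0 0 0 .1;0 0 0 0 .1;0 0 0 0 .1;0 0 -.2 0 .1;0 0 -.2 0 .1;.051 -.185 0 0 .1;.051 -.185 0 0 .1;.051 -.185 0 0 .1;.051 -.185 0 0 .1;0 0 0 0 .1'
python3 - <<'E'
from h import *
to(.582,-.0743,.206,90);c=shot('wrist');s=shot('side')
a=c['img'][230:410,250:490];b=s['img'][200:320,300:460]
cv2.imwrite('pics/z3.png',np.hstack([cv2.resize(a,(400,300)),cv2.resize(b,(400,300))]))
print([ (k,np.round(proj(c,P))) for k,P in dict(hub=(.657,.0417,.225),pin=(.622,.0739,.261),open=(.606,.0846,.203),lock=(.598,.0018,.203),handle=(.582,-.0743,.238)).items()])
E
```

```text
time: 5.4
ee_pos: [0.5806, -0.0789, 0.3154]
eef_rot: [0.004, 1.0, -0.001, 0.001]
ft_force: [-0.0, 0.7, 0.8]
width: 0.0476
grip_force: 0.0
units [-0.006  0.024  0.547] yaw -0.006 yang 89.5 pos [ 0.5806 -0.0789  0.3154] t 5.4
[('hub', array([473., 334.])), ('pin', array([535., 311.])), ('open', array([516., 265.])), ('lock', array([426., 258.])), ('handle', array([330., 252.]))]
```

View pics/z3.png

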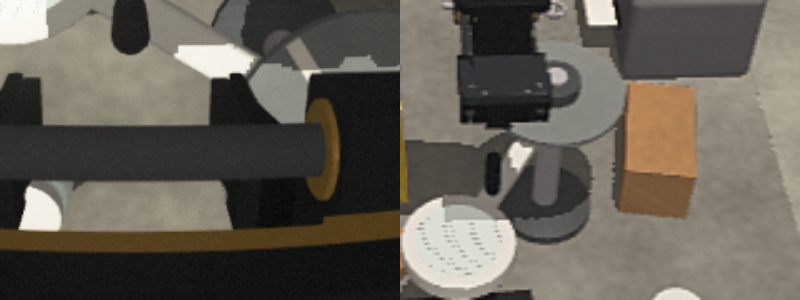

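The handle is at wrist pixel about (328,255) and was predicted at (330,252), so I'll descend and grip it.

```bash
python3 -m crank '-.006 .024 0 -.006 .1;0 0 .18 0 .1;0 0 .18 0 .1;0 0 .18 0 .1;0 0 0 0 .1;0 0 0 0 -1;0 0 0 0 -1;0 0 0 0 -1;0 0 0 0 -1;0 0 0 0 -1' 20
python3 -m crank '0 0 0 0 -1;0 0 0 0 -1'
python3 - <<'E'
from h import *
s=read_state();print(s['ee_pos'],s['width'],s['grip_force'],s['ft_force'])
c=np.array([.657,.0417]);p=s['ee_pos'][:2]-c;r=np.hypot(*p)
th0=np.arctan2(-p[1],-p[0]);print('r',r,'th',th0)
n=11
th=np.linspace(th0,-1.45,n);q=np.stack([-np.cos(th),-np.sin(th)],1)*.140
print((np.linalg.norm(np.diff(q,axis=0),axis=1)))
d=np.diff(q,axis=0)/.2;d[:,0]*=-1;print(d.round(3).tolist())
E
```

```text
time: 6.5
ee_pos: [0.5825, -0.0753, 0.2086]
eef_rot: [-0.001, 1.0, -0.004, 0.0]
ft_force: [-10.3, -26.1, 7.3]
width: 0.0159
grip_force: 13.0
time: 6.7
ee_pos: [0.5824, -0.0756, 0.2086]
eef_rot: [-0.001, 1.0, -0.004, 0.0]
ft_force: [-7.2, -20.0, 5.4]
width: 0.0156
grip_force: 20.0
[ 0.58236188 -0.07561049  0.20864915] 0.01558135155119204 19.97126663045492 [ -7.19174044 -20.01631053   5.42154621]
r 0.13904171573576832 th 1.0041521303207985
[0.03427197 0.03427197 0.03427197 0.03427197 0.03427197 0.03427197
 0.03427197 0.03427197 0.03427197 0.03427197]
[[0.132, 0.109], [0.102, 0.138], [0.065, 0.158], [0.025, 0.17], [-0.017, 0.171], [-0.058, 0.161], [-0.095, 0.142], [-0.127, 0.115], [-0.151, 0.08], [-0.166, 0.041]]
```

```bash
python3 -m crank '.066 .054 0 0 -1;.066 .055 0 0 -1;.051 .069 0 0 -1;.051 .069 0 0 -1;.032 .079 0 0 -1;.033 .079 0 0 -1;.012 .085 0 0 -1;.013 .085 0 0 -1;-.008 .085 0 0 -1;-.009 .086 0 0 -1' 25
python3 -m crank '-.029 .08 0 0 -1;-.029 .081 0 0 -1;-.047 .071 0 0 -1;-.048 .071 0 0 -1;-.063 .057 0 0 -1;-.064 .058 0 0 -1;-.075 .04 0 0 -1;-.076 .04 0 0 -1;-.083 .02 0 0 -1;-.083 .021 0 0 -1'
python3 - <<'E'
from h import *
s=read_state();print(s['ee_pos'],s['width'],s['grip_force'],s['ft_force'])
c=np.array([.657,.0417]);p=s['ee_pos'][:2]-c;r=np.hypot(*p)
th0=np.arctan2(-p[1],-p[0]);print('r',r,'th',th0,s['joint_positions'])
E
```

```text
time: 7.7
ee_pos: [0.5208, 0.079, 0.2077]
eef_rot: [-0.003, 1.0, -0.001, 0.001]
ft_force: [4.8, -8.5, -5.0]
width: 0.0153
grip_force: 25.0
time: 8.7
ee_pos: [0.6402, 0.1821, 0.2076]
eef_rot: [-0.001, 1.0, -0.004, -0.0]
ft_force: [-6.6, -27.5, 3.7]
width: 0.0152
grip_force: 25.0
[0.6402184  0.18208024 0.20756613] 0.015241841536163238 24.96880004997365 [ -6.57746809 -27.46267196   3.74665476]
r 0.14137975264936112 th -1.451817065417836 [-0.55628481  0.43669092  0.28742642  1.37400251 -0.11462879  1.35144217
  1.30336041]
```

```bash
python3 -m crank '-.02 -.006 0 0 -1;-.02 -.002 0 0 -1;-.02 -.001 0 0 -1;-.01 -.001 0 0 -1;0 0 0 0 -1'; python3 -m crank '-.015 0 0 0 -1;-.01 -.001 0 0 -1;0 0 0 0 -1'
python3 - <<'E'
from h import *
s=read_state();print(s['ee_pos'],s['ft_force'])
c=np.array([.657,.0417]);p=s['ee_pos'][:2]-c;r=np.hypot(*p)
th0=np.arctan2(-p[1],-p[0]);print('r',r,'th',th0)
E
```

```text
time: 9.2
ee_pos: [0.6491, 0.182, 0.2068]
eef_rot: [-0.002, 1.0, -0.004, -0.006]
ft_force: [-28.0, -17.7, 9.7]
width: 0.015
grip_force: 25.0
time: 9.5
ee_pos: [0.6536, 0.182, 0.2062]
eef_rot: [-0.002, 1.0, -0.004, -0.006]
ft_force: [-28.0, -16.9, 8.0]
width: 0.0153
grip_force: 25.0
[0.65356501 0.18203903 0.20622905] [-28.03591112 -16.91358118   7.97423868]
r 0.14038106491806548 th -1.5463248578905808
```

```bash
python3 -m crank '0 0 0 0 .1;0 0 0 0 .1;0 0 0 0 .1;0 0 -.2 0 .1;0 0 -.2 0 .1;.2 0 0 0 .1;.2 0 0 0 .1;.2 0 0 0 .1;.2 0 0 0 .1;0 0 0 0 .1'
python3 - <<'E'
from h import *
to(.6,.1,.3,90)
w=shot('wrist','w2.png');s=shot('side','s2.png');t=shot('top','t2.png')
a=cv2.resize(s['img'][160:280,260:420],(533,400));b=cv2.resize(t['img'][140:260,230:400],(567,400))
cv2.imwrite('pics/z4.png',cv2.resize(np.hstack([a,b]),(800,291)))
E
```

```text
time: 10.5
ee_pos: [0.4946, 0.1876, 0.2881]
eef_rot: [-0.006, 1.0, 0.001, 0.0]
ft_force: [0.4, -0.2, -0.3]
width: 0.0476
grip_force: 0.0
units [-0.522 -0.444 -0.06 ] yaw 0.008 yang 90.7 pos [0.4946 0.1876 0.2881] t 10.5
```

View pics/z4.png

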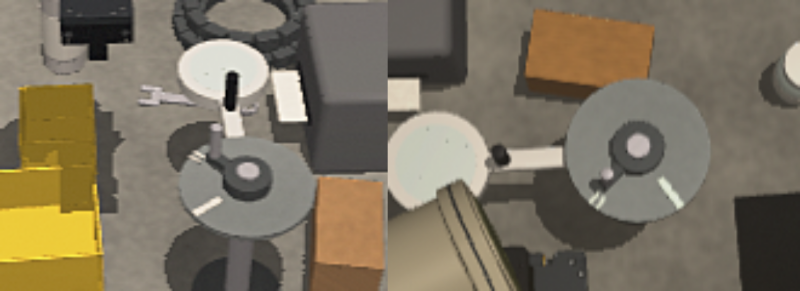

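View pics/w2.png

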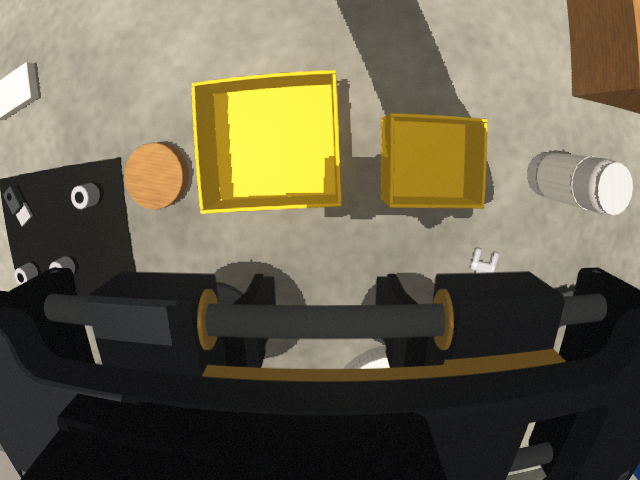

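Pin now stands at the open bars (top crop (606,174)). The arm points left with the handle at side crop (233,75) / top crop (501,155).

Run:
```python
from h import *
t=shot('top');s=shot('side')
S=lambda X,Y:(260+X/2.423,160+Y/2.423);T=lambda X,Y:((X-387.6)/2.4255+230,140+Y/2.4255)
c=np.array([.657,.0417])
for n,a,b in [('hub',(637,146),(248,170)),('pin',(606,174),(215,128)),('handle',(501,155),(233,75)),('lens',(438,163),(223,68)),('lock_o',(682,207),(193,217)),('lock_i',(659,178),(221,200)),('open',(597,199),(196,156))]:
    p,e=tri(t,T(*a),s,S(*b));d=p[:2]-c;print(n,p.round(4),round(e,4),'r',np.hypot(*d).round(4),'th',np.arctan2(-d[1],-d[0]).round(3))
```

```text
hub [0.6568 0.043  0.2232] 0.0013 r 0.0013 th -1.418
pin [0.6229 0.0747 0.2571] 0.0005 r 0.0474 th -0.769
handle [0.6505 0.1788 0.239 ] 0.005 r 0.1372 th -1.523
lens [0.6503 0.2492 0.1882] 0.0002 r 0.2076 th -1.538
lock_o [ 0.5957 -0.0017  0.1999] 0.0004 r 0.0751 th 0.616
lock_i [0.6269 0.021  0.2005] 0.0011 r 0.0365 th 0.604
open [0.6054 0.0849 0.2042] 0.0011 r 0.0673 th -0.697
```

```bash
python3 -m crank '-.124 -.115 -.022 .008 .1;-.128 -.114 -.022 0 .1;-.128 -.114 -.022 0 .1;-.128 -.114 -.022 0 .1;-.128 -.114 -.022 0 .1;0 0 0 0 .1;0 0 .125 0 .1;0 0 .125 0 .1;0 0 .125 0 .1;0 0 0 0 .1' 20
python3 -c "
from h import *
to(.6229,.0742,.235,90);print(read_state()['ft_force'])"
```

```text
time: 11.75
ee_pos: [0.6237, 0.0719, 0.2297]
eef_rot: [0.002, 1.0, -0.001, -0.003]
ft_force: [-1.0, 0.3, 0.5]
width: 0.0476
grip_force: 0.0
units [ 0.004  0.011 -0.027] yaw -0.002 yang 89.8 pos [0.6237 0.0719 0.2297] t 11.75
[-1.01132596  0.30174716  0.49572958]
```

```bash
python3 -m crank '.004 .011 -.025 0 .1;0 0 0 0 -1;0 0 0 0 -1;0 0 0 0 -1;0 0 0 0 -1;0 0 0 0 -1;0 0 0 0 -1'
python3 - <<'E'
from h import *
s=read_state();print(s['ee_pos'],s['width'],s['grip_force'],s['ft_force'])
c=np.array([.657,.0420]);p=s['ee_pos'][:2]-c;th0=np.arctan2(-p[1],-p[0]);print('r',np.hypot(*p),'th',th0)
th=np.linspace(th0,.61,10);q=np.stack([-np.cos(th),-np.sin(th)],1)*.0463
d=np.diff(q,axis=0)/.2;d[:,0]*=-1;print(d.round(3).tolist())
E
```

```text
time: 12.45
ee_pos: [0.6243, 0.0738, 0.2387]
eef_rot: [0.002, 1.0, -0.0, 0.0]
ft_force: [-0.2, -0.7, 1.1]
width: 0.0124
grip_force: 20.0
[0.62429514 0.07381482 0.23866542] 0.012405964984993615 19.999946295283735 [-0.24821144 -0.68786988  1.13075639]
r 0.04562664603524473 th -0.7716040910830978
[[0.023, -0.027], [0.018, -0.03], [0.013, -0.033], [0.008, -0.035], [0.003, -0.035], [-0.003, -0.035], [-0.008, -0.035], [-0.013, -0.033], [-0.018, -0.031]]
```

```bash
python3 -m crank '.023 -.027 0 0 -1;.018 -.03 0 0 -1;.013 -.033 0 0 -1;.008 -.035 0 0 -1;.003 -.035 0 0 -1;-.003 -.035 0 0 -1;-.008 -.035 0 0 -1;-.013 -.033 0 0 -1;-.018 -.031 0 0 -1;0 0 0 0 -1' 25
python3 - <<'E'
from h import *
s=read_state();print(s['ee_pos'],s['width'],s['grip_force'],s['ft_force'])
c=np.array([.657,.0420]);p=s['ee_pos'][:2]-c;th0=np.arctan2(-p[1],-p[0]);print('r',np.hypot(*p),'th',th0)
to(.6193,.0153,.2387)
E
```

```text
time: 13.45
ee_pos: [0.6192, 0.0172, 0.2387]
eef_rot: [0.001, 1.0, 0.002, -0.0]
ft_force: [-1.5, 4.6, 2.1]
width: 0.0123
grip_force: 25.0
[0.61922214 0.01724816 0.23871509] 0.012334282903346264 24.982640859670937 [-1.51948811  4.56429057  2.14954439]
r 0.04516436743791387 th 0.5800182140693942
units [-0.   -0.01  0.  ] yaw 0 yang 89.9 pos [0.6192 0.0172 0.2387] t 13.45
```

```bash
python3 -m crank '-.005 -.008 0 0 -1;0 0 0 0 -1;0 0 0 0 .1;0 0 0 0 .1;0 0 0 0 .1;0 0 -.2 0 .1;0 0 -.22 0 .1;.1 -.215 0 0 .5;.1 -.215 0 0 1;.1 -.215 0 0 1'
python3 -m crank '.1 -.215 0 0 1;.1 -.215 0 0 1;0 0 0 0 1'
python3 - <<'E'
from h import *
to(.52,-.2,.33,90)
w=shot('wrist','w3.png');s=shot('side','s3.png');t=shot('top','t3.png')
a=cv2.resize(s['img'][160:280,260:420],(533,400));b=cv2.resize(t['img'][140:260,230:400],(567,400))
d=np.hstack([a,b]);cv2.imwrite('pics/z5.png',np.vstack([cv2.resize(d,(800,291)),cv2.resize(w['img'][100:300,60:600],(800,296))]))
E
```

```text
time: 14.45
ee_pos: [0.559, -0.1169, 0.3227]
eef_rot: [0.002, 1.0, -0.0, 0.0]
ft_force: [0.7, -1.2, 0.3]
width: 0.0642
grip_force: 0.0
time: 14.75
ee_pos: [0.5159, -0.2087, 0.3234]
eef_rot: [0.008, 1.0, -0.001, 0.0]
ft_force: [0.2, 0.4, 0.6]
width: 0.0842
grip_force: 0.0
units [-0.02   0.044 -0.033] yaw -0.01 yang 89.1 pos [ 0.5159 -0.2087  0.3234] t 14.75
```

View pics/z5.png

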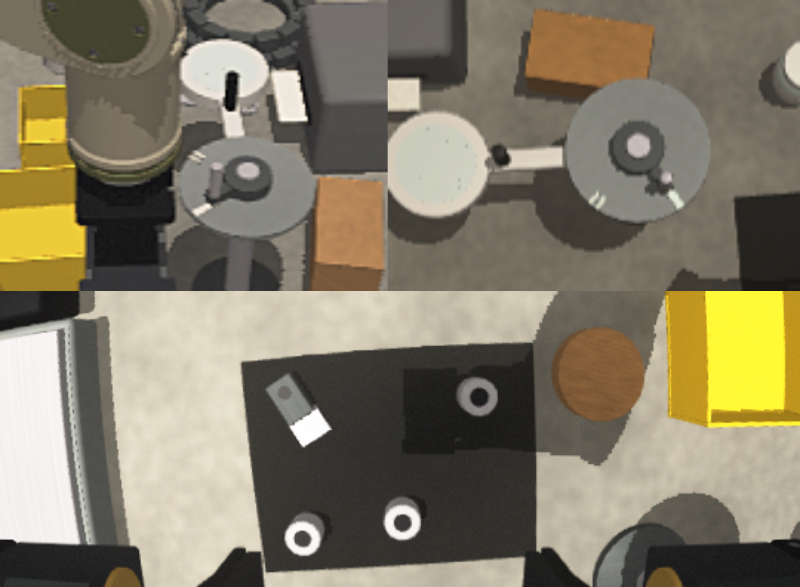

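The mat holds three rollers, at crop (480,397), (402,521) and (303,537), and one tooth with its hole at (285,392). The pin is back beside the locked bar. I'll check its angle and measure the parts.

Run:
```python
from h import *
t=shot('top');s=shot('side');w=shot('wrist')
S=lambda X,Y:(260+X/2.423,160+Y/2.423);T=lambda X,Y:((X-387.6)/2.4255+230,140+Y/2.4255)
p,e=tri(t,T(665,178),s,S(216,170));d=p[:2]-[.657,.042];print('pin',p,e,np.hypot(*d),np.arctan2(-d[1],-d[0]))
W=lambda X,Y:(60+X/1.4815,100+(Y-291)/1.4815)
for n,a,z,sd in [('A',(477,396),.033,B) if 0 else ('A',(479,396),.033,(297.6,331.3)),('B',(402,520),.033,(339.7,351.5)),('C',(303,537),.033,(347.7,383.4)),('hole',(285,392),.019,(296.2,392.5))]:
    print(n,'wrist',onz(w,*W(*a),z).round(4),'tri side',[x.round(4) for x in tri(w,W(*a),s,sd)])
for q in [(266,385),(292,373),(297,418),(304,447),(331,428),(324,407),(291,424),(316,407)]: print(q,onz(w,*W(*q),.019)[:2].round(4),onz(w,*W(*q),.010)[:2].round(4))
# large bin
for c in (t,):
    h=cv2.cvtColor(c['img'],cv2.COLOR_BGR2HSV);m=cv2.inRange(h,(22,150,60),(35,255,255))
    for k in cv2.findContours(m,0,2)[0]:
        if cv2.contourArea(k)>400: print(cv2.minAreaRect(k),[onz(c,*q[0],.075)[:2].round(3).tolist() for q in cv2.approxPolyDP(k,4,True)])
g=cv2.cvtColor(s['img'],cv2.COLOR_BGR2GRAY)
```

```text
pin [0.61880537 0.01704869 0.25197438] 0.0007158465278927959 0.045622339314332114 0.5786687487859001
A wrist [ 0.481  -0.1274  0.033 ] tri side [array([ 0.481 , -0.1241,  0.0102]), np.float64(0.0029)]
B wrist [ 0.5869 -0.1905  0.033 ] tri side [array([ 0.5905, -0.191 ,  0.0143]), np.float64(0.0041)]
C wrist [ 0.6024 -0.2766  0.033 ] tri side [array([ 0.605 , -0.2805,  0.016 ]), np.float64(0.0062)]
hole wrist [ 0.4778 -0.2899  0.019 ] tri side [array([ 0.4764, -0.2936,  0.0018]), np.float64(0.0048)]
(266, 385) [ 0.4713 -0.3065] [ 0.4717 -0.3085]
(292, 373) [ 0.4617 -0.2835] [ 0.4619 -0.2851]
(297, 418) [ 0.5004 -0.2801] [ 0.5013 -0.2817]
(304, 447) [ 0.5256 -0.2747] [ 0.527  -0.2762]
(331, 428) [ 0.5094 -0.2509] [ 0.5105 -0.2519]
(324, 407) [ 0.4913 -0.2566] [ 0.4921 -0.2577]
(291, 424) [ 0.5055 -0.2855] [ 0.5065 -0.2872]
(316, 407) [ 0.4912 -0.2634] [ 0.492  -0.2647]
((237.5, 291.5), (37.0, 43.0), 90.0) [[0.488, 0.249], [0.488, 0.363], [0.392, 0.361], [0.397, 0.247]]
((303.3448486328125, 296.137939453125), (52.31865310668945, 55.80656433105469), 85.2363510131836) [[0.497, 0.058], [0.487, 0.203], [0.35, 0.197], [0.359, 0.049]]
```

The pin stands at world angle 0.58–0.60, against the mark at 0.61, so it is locked. The wrist numbers mixed an image with a pose taken later, so I'll redo them with a fresh settled shot.

```bash
cat > parts.py <<'E'
from h import *
def blobs(c,show=True):
    g=cv2.cvtColor(c['img'],cv2.COLOR_BGR2GRAY)
    h=cv2.cvtColor(c['img'],cv2.COLOR_BGR2HSV)
    poly=np.array([proj(c,P) for P in [(.625,-.084,.003),(.645,-.34,.003),(.449,-.343,.003),(.433,-.083,.003)]]).astype(np.int32)
    M=np.zeros_like(g);cv2.fillPoly(M,[poly],255);M=cv2.dilate(M,np.ones((9,9)))
    m=cv2.bitwise_and(cv2.inRange(g,70,255),M);m[cv2.inRange(h,(0,90,60),(40,255,255))>0]=0
    m=cv2.morphologyEx(m,cv2.MORPH_OPEN,np.ones((3,3)))
    out=[]
    for k in cv2.findContours(m,cv2.RETR_EXTERNAL,2)[0]:
        a=cv2.contourArea(k)
        if 80<a<6000:
            (u,v),(ww,hh),_=cv2.minAreaRect(k);out.append((u,v,a,k))
            print(c['n'],round(u),round(v),'a',a,'dims',round(ww),round(hh),'z.033',onz(c,u,v,.033)[:2].round(4),'z.018',onz(c,u,v,.018)[:2].round(4))
    return out
E
python3 - <<'E'
from parts import *
s=read_state();print(s['ee_pos'],s['joint_vel'].max())
w=shot('wrist','w4.png');blobs(w)
cv2.imwrite('pics/z6.png',cv2.resize(w['img'][120:320,60:460],(800,400)))
E
```

```text
[ 0.52021761 -0.19955843  0.3222364 ] 0.003155862835204982
wrist 277 286 a 257.0 dims 5 86 z.033 [ 0.6305 -0.2614] z.018 [ 0.6365 -0.2635]
wrist 257 261 a 590.0 dims 25 30 z.033 [ 0.5956 -0.2861] z.018 [ 0.6004 -0.289 ]
wrist 322 251 a 579.5 dims 28 25 z.033 [ 0.5821 -0.2017] z.018 [ 0.5865 -0.2018]
wrist 374 168 a 536.0 dims 25 27 z.033 [ 0.4782 -0.1383] z.018 [ 0.4791 -0.1363]
wrist 253 176 a 990.0 dims 49 24 z.033 [ 0.4861 -0.2865] z.018 [ 0.4873 -0.2894]
wrist 218 209 a 833.0 dims 133 10 z.033 [ 0.5275 -0.3342] z.018 [ 0.53   -0.3387]
wrist 396 143 a 198.0 dims 28 43 z.033 [ 0.4464 -0.1129] z.018 [ 0.4462 -0.1101]
```

View pics/z6.png

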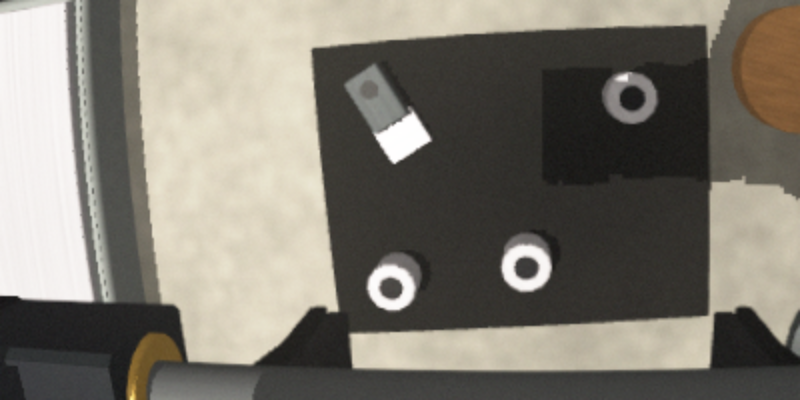

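Run:
```python
from parts import *
w=shot('wrist');t=shot('top');s=shot('side')
W=lambda X,Y:(60+X/2,120+Y/2)
for n,a,tp,sd in [('A',(631,98),(398.5,273.2),(297.6,331.3)),('B',(526,267),None,(339.7,351.5)),('C',(391,288),(450.2,228.9),(347.7,383.4))]:
    print(n,onz(w,*W(*a),.033).round(4),'ws',[x.round(4) for x in tri(w,W(*a),s,sd)],'wt',[x.round(4) for x in tri(w,W(*a),t,tp)] if tp else '')
tail=np.mean([onz(w,*W(*q),.019)[:2] for q in[(345,87),(377,64)]],0);tip=np.mean([onz(w,*W(*q),.010)[:2] for q in[(397,163),(431,141)]],0)
d=tip-tail;print('tooth tail',tail,'tip',tip,'len',np.hypot(*d),'ang',np.degrees(np.arctan2(d[1],d[0])),'grip',tail+d/np.hypot(*d)*.021)
print('hole',onz(w,*W(369,90),.019))
to(.4797,-.1386,.10,90)
```

```text
A [ 0.4788 -0.1373  0.033 ] ws [array([ 0.4795, -0.1368,  0.0299]), np.float64(0.0011)] wt [array([ 0.4783, -0.1379,  0.0379]), np.float64(0.0003)]
B [ 0.5854 -0.2013  0.033 ] ws [array([ 0.5869, -0.2011,  0.0299]), np.float64(0.0012)] wt 
C [ 0.5996 -0.2885  0.033 ] ws [array([ 0.6006, -0.2889,  0.0304]), np.float64(0.0004)] wt [array([ 0.5985, -0.2882,  0.037 ]), np.float64(0.0011)]
tooth tail [ 0.46404232 -0.30528992] tip [ 0.51483466 -0.27374487] len 0.059790902403166625 ang 31.84272819001258 grip [ 0.48188181 -0.29421054]
hole [ 0.47343011 -0.30024173  0.019     ]
units [0.202 0.308 1.112] yaw -0.002 yang 89.8 pos [ 0.5199 -0.2003  0.3224] t 15.25
```

```bash
python3 -m crank '.102 .156 .05 0 .4;.102 .156 .05 0 .4;0 0 .215 0 .4;0 0 .215 0 .4;0 0 .215 0 .4;0 0 .215 0 .4;0 0 .215 0 .4;0 0 .215 0 .4;0 0 .08 0 .4;0 0 .06 0 .4' 30
python3 -m crank '0 0 0 0 .4'
python3 -c "
from h import *
to(.479,-.138,.012,90)"
```

```text
time: 16.25
ee_pos: [0.4783, -0.1381, 0.0149]
eef_rot: [0.002, 1.0, -0.0, -0.001]
ft_force: [-0.3, 0.4, 0.6]
width: 0.061
grip_force: 0.0
time: 16.35
ee_pos: [0.4785, -0.1382, 0.0155]
eef_rot: [0.002, 1.0, -0.0, -0.001]
ft_force: [-0.0, 0.1, -0.4]
width: 0.0611
grip_force: 0.0
units [-0.003  0.001  0.018] yaw -0.002 yang 89.8 pos [ 0.4785 -0.1382  0.0155] t 16.35
```

```bash
python3 -m crank '0 0 .015 0 -1;0 0 0 0 -1;0 0 0 0 -1;0 0 0 0 -1;0 0 0 0 -1;0 0 -.18 0 -1;0 0 -.2 0 -1;0 0 -.2 0 -1;0 0 -.2 0 -1;0 0 0 0 -1'
python3 -c "
from h import *
to(.441-.028,.305-.012,.16,90)"
```

```text
time: 17.35
ee_pos: [0.4817, -0.1391, 0.1747]
eef_rot: [0.002, 1.0, -0.0, 0.004]
ft_force: [1.2, 0.2, -1.1]
width: 0.031
grip_force: 30.0
units [0.353 2.159 0.071] yaw -0.003 yang 89.8 pos [ 0.4817 -0.1391  0.1747] t 17.35
```

```bash
python3 -m crank '.035 .216 0 0 -1;.035 .216 0 0 -1;.035 .216 0 0 -1;.035 .216 0 0 -1;.035 .216 0 0 -1;.035 .216 0 0 -1;.035 .216 0 0 -1;.035 .216 0 0 -1;.035 .216 0 0 -1;.035 .216 0 0 -1'
python3 -m crank '0 0 0 0 -1;0 0 0 0 -1'
python3 - <<'E'
from h import *
t=shot('top','t5.png');s=shot('side','s5.png');w=shot('wrist')
for c in (s,w):
    h=cv2.cvtColor(c['img'],cv2.COLOR_BGR2HSV);m=cv2.inRange(h,(22,150,60),(35,255,255))
    for k in cv2.findContours(m,0,2)[0]:
        if cv2.contourArea(k)>1500:
            print(c['n'],[(q[0].tolist(),onz(c,*q[0],.065)[:2].round(3).tolist(),onz(c,*q[0],.075)[:2].round(3).tolist()) for q in cv2.approxPolyDP(k,5,True)])
for z in (.065,):
  print('small rim top-cam',[onz(t,*q,z)[:2].round(3).tolist() for q in[(258,273),(216,274),(217,310),(259,307)]])
to(.413,.293,.05,90)
cv2.imwrite('pics/z7.png',w['img'])
E
```

```text
time: 18.35
ee_pos: [0.41, 0.2954, 0.169]
eef_rot: [0.002, 1.0, -0.0, -0.0]
ft_force: [0.4, -0.4, -1.0]
width: 0.0312
grip_force: 30.0
time: 18.55
ee_pos: [0.4101, 0.2944, 0.1687]
eef_rot: [0.001, 1.0, -0.0, -0.001]
ft_force: [-0.1, -1.2, -0.9]
width: 0.0312
grip_force: 30.0
side [([297, 195], [0.485, 0.361], [0.485, 0.35]), ([268, 196], [0.389, 0.36], [0.39, 0.349]), ([269, 229], [0.397, 0.209], [0.398, 0.199]), ([253, 231], [0.348, 0.202], [0.349, 0.193]), ([256, 283], [0.367, 0.002], [0.368, -0.006]), ([302, 280], [0.495, 0.007], [0.495, -0.001]), ([298, 219], [0.487, 0.249], [0.487, 0.239]), ([288, 218], [0.455, 0.255], [0.456, 0.245]), ([298, 217], [0.487, 0.258], [0.487, 0.248])]
side [([51, 180], [-0.352, 0.469], [-0.344, 0.457]), ([44, 191], [-0.356, 0.413], [-0.348, 0.402]), ([20, 192], [-0.434, 0.411], [-0.425, 0.4]), ([43, 195], [-0.353, 0.394], [-0.344, 0.382]), ([31, 216], [-0.356, 0.295], [-0.348, 0.285]), ([6, 217], [-0.433, 0.294], [-0.424, 0.283]), ([31, 220], [-0.35, 0.277], [-0.342, 0.267]), ([20, 240], [-0.352, 0.192], [-0.344, 0.183]), ([0, 242], [-0.409, 0.186],
[... 1057 characters left out ...]
39, 0.354], [0.435, 0.352]), ([418, 273], [0.438, 0.365], [0.434, 0.363]), ([418, 207], [0.386, 0.362], [0.384, 0.36]), ([404, 197], [0.379, 0.351], [0.377, 0.349])]
wrist [([219, 156], [0.347, 0.217], [0.347, 0.22]), ([41, 183], [0.357, 0.041], [0.357, 0.05]), ([55, 264], [0.433, 0.044], [0.429, 0.054]), ([71, 269], [0.437, 0.064], [0.433, 0.073]), ([77, 294], [0.461, 0.065], [0.457, 0.074]), ([114, 298], [0.463, 0.108], [0.458, 0.115]), ([147, 272], [0.437, 0.147], [0.434, 0.153]), ([232, 274], [0.438, 0.221], [0.434, 0.224])]
small rim top-cam [[0.488, 0.25], [0.489, 0.365], [0.391, 0.363], [0.396, 0.249]]
units [-0.01   0.003  0.596] yaw -0.004 yang 89.7 pos [0.4111 0.2926 0.1692] t 18.7
```

View pics/z7.png

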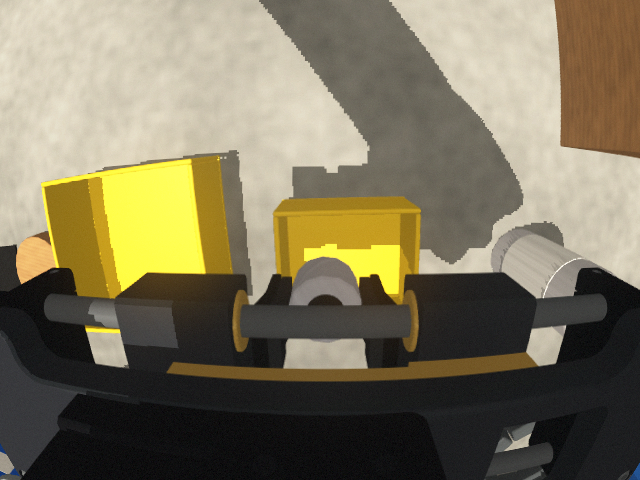

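```bash
python3 -m crank '-.01 .037 0 0 -1;0 0 .13 0 -1;0 0 .13 0 -1;0 0 .13 0 -1;0 0 .13 0 -1;0 0 .12 0 -1;0 0 .08 0 -1;0 0 0 0 -1;0 0 0 0 -.15;0 0 0 0 -.15'
python3 -m crank '0 0 0 0 -.15;0 0 -.2 0 -.15;0 0 -.2 0 -.15;0 0 -.24 0 -.15;0 0 -.2 0 .1;0 0 -.2 0 .4;0 0 0 0 .4'
python3 -c "
from h import *
to(.586,-.202,.25,90)"
```

```text
time: 19.7
ee_pos: [0.4136, 0.3019, 0.0268]
eef_rot: [0.002, 1.0, 0.001, 0.001]
ft_force: [0.1, 0.1, 0.2]
width: 0.0358
grip_force: 0.0
time: 20.4
ee_pos: [0.4148, 0.303, 0.2402]
eef_rot: [0.002, 1.0, 0.004, 0.004]
ft_force: [0.9, 0.8, -0.0]
width: 0.0533
grip_force: 0.0
units [-0.867 -2.521 -0.06 ] yaw -0.003 yang 89.8 pos [0.4148 0.303  0.2402] t 20.4
```

```bash
python3 -m crank '-.05 -.22 -.02 0 .4;-.05 -.22 -.02 0 .4;-.05 -.22 -.02 0 .4;-.05 -.22 0 0 .4;-.05 -.22 0 0 .4;-.05 -.22 0 0 .4;-.05 -.22 0 0 .4;-.05 -.22 0 0 .4;-.05 -.22 0 0 .4;-.05 -.22 0 0 .4'
python3 -m crank '-.05 -.15 0 0 .4;0 0 0 0 .4;0 0 0 0 .4'
python3 -c "
from parts import *
w=shot('wrist');s=shot('side');blobs(w);to(.586,-.202,.25,90)
for c in(w,s):
    h=cv2.cvtColor(c['img'],cv2.COLOR_BGR2HSV)
for q in[(.479,-.138,.033),(.586,-.202,.033),(.6,-.2887,.033),(.4735,-.3005,.019)]: print(np.round(proj(w,q)),np.round(proj(s,q)))"
```

```text
time: 21.4
ee_pos: [0.5111, -0.1409, 0.2458]
eef_rot: [0.002, 1.0, 0.0, 0.001]
ft_force: [0.7, -0.3, -0.5]
width: 0.0609
grip_force: 0.0
time: 21.7
ee_pos: [0.5207, -0.1695, 0.2453]
eef_rot: [0.003, 1.0, 0.0, -0.0]
ft_force: [-0.0, -0.6, 0.5]
width: 0.0607
grip_force: 0.0
wrist 220 281 a 808.0 dims 29 35 z.033 [ 0.5942 -0.2846] z.018 [ 0.5999 -0.2893]
wrist 295 270 a 828.0 dims 34 30 z.033 [ 0.5814 -0.2008] z.018 [ 0.5866 -0.2021]
wrist 214 182 a 1325.0 dims 57 28 z.033 [ 0.4858 -0.2838] z.018 [ 0.4872 -0.2884]
wrist 176 209 a 736.0 dims 129 8 z.033 [ 0.5134 -0.3283] z.018 [ 0.5158 -0.3347]
wrist 389 146 a 221.5 dims 43 36 z.033 [ 0.4519 -0.1039] z.018 [ 0.4518 -0.1013]
units [-0.326 -0.169 -0.023] yaw -0.002 yang 89.9 pos [ 0.5209 -0.168   0.2454] t 21.8
[355. 173.] [297. 331.]
[294. 274.] [339. 351.]
[217. 285.] [347. 383.]
[202. 170.] [296. 392.]
```

```bash
python3 -m crank '-.163 -.085 0 0 .4;-.163 -.085 0 0 .4;0 0 .2 0 .4;0 0 .2 0 .4;0 0 .2 0 .4;0 0 .2 0 .4;0 0 .2 0 .4;0 0 .1 0 .4;0 0 .065 0 .4;0 0 0 0 .4' 30
python3 -m crank '0 0 0 0 -1;0 0 0 0 -1;0 0 0 0 -1;0 0 0 0 -1;0 0 0 0 -1;0 0 -.2 0 -1;0 0 -.24 0 -1;0 0 -.24 0 -1;0 0 -.2 0 -1;0 0 0 0 -1'
python3 -c "
from h import *
to(.469,.300,.18,90)"
```

```text
time: 22.8
ee_pos: [0.5854, -0.202, 0.0113]
eef_rot: [0.001, 1.0, 0.001, -0.001]
ft_force: [0.7, -0.3, -0.1]
width: 0.0608
grip_force: 0.0
time: 23.8
ee_pos: [0.5884, -0.2047, 0.1948]
eef_rot: [0.002, 1.0, -0.001, 0.005]
ft_force: [0.2, -0.4, -1.2]
width: 0.031
grip_force: 30.0
units [0.609 2.521 0.064] yaw -0.003 yang 89.8 pos [ 0.5884 -0.2047  0.1948] t 23.8
```

```bash
python3 -m crank '.152 .18 0 0 -1;.152 .18 0 0 -1;.152 .18 0 0 -1;.152 .18 0 0 -1;0 .225 0 0 -1;0 .225 0 0 -1;0 .225 0 0 -1;0 .225 0 0 -1;0 .225 0 0 -1;0 .225 0 0 -1'
python3 -m crank '0 .225 0 0 -1;0 .225 0 0 -1;0 0 0 0 -1;0 0 0 0 -1'
python3 -c "
from h import *
to(.469,.300,.025,90)"
```

```text
time: 24.8
ee_pos: [0.4653, 0.2127, 0.1879]
eef_rot: [0.002, 1.0, -0.0, -0.0]
ft_force: [0.2, 0.2, -1.0]
width: 0.0312
grip_force: 30.0
time: 25.2
ee_pos: [0.4656, 0.3018, 0.1874]
eef_rot: [0.001, 1.0, -0.001, -0.001]
ft_force: [-0.5, -0.2, -1.9]
width: 0.0312
grip_force: 30.0
units [-0.018 -0.008  0.812] yaw -0.001 yang 89.9 pos [0.4656 0.3018 0.1874] t 25.2
```

```bash
python3 -m crank '.005 -.008 0 0 -1;0 0 .16 0 -1;0 0 .16 0 -1;0 0 .16 0 -1;0 0 .16 0 -1;0 0 .1 0 -1;0 0 .07 0 -1;0 0 0 0 -1;0 0 0 0 -.15;0 0 0 0 -.15'
python3 -m crank '0 0 0 0 -.15;0 0 -.2 0 -.15;0 0 -.2 0 -.15;0 0 -.24 0 -.15;0 0 -.2 0 .1;0 0 -.2 0 .4;0 0 0 0 .4'
python3 -c "
from h import *
to(.6,-.2887,.25,90)"
```

```text
time: 26.2
ee_pos: [0.4664, 0.3, 0.0281]
eef_rot: [0.002, 1.0, 0.001, 0.001]
ft_force: [1.0, -0.5, -1.1]
width: 0.036
grip_force: 0.0
time: 26.9
ee_pos: [0.4676, 0.301, 0.2414]
eef_rot: [0.002, 1.0, 0.003, 0.004]
ft_force: [0.8, 0.9, -0.4]
width: 0.0535
grip_force: 0.0
units [-0.675 -2.945 -0.058] yaw -0.003 yang 89.8 pos [0.4676 0.301  0.2414] t 26.9
```

```bash
python3 -m crank '0 -.228 0 0 .4;0 -.228 0 0 .4;0 -.228 0 0 .4;0 -.228 0 0 .4;0 -.228 0 0 .4;0 -.228 0 0 .4;0 -.228 0 0 .4;0 -.228 0 0 .4;-.08 -.22 0 0 .4;-.09 -.22 0 0 .4'
python3 -m crank '-.09 -.22 0 0 .4;0 0 0 0 .4;0 0 0 0 .4'
python3 -c "
from parts import *
w=shot('wrist');blobs(w);to(.6,-.2887,.0125,90)
for q in[(.6,-.2887,.033),(.4735,-.3005,.019)]: print(np.round(proj(w,q)))"
```

```text
time: 27.9
ee_pos: [0.4976, -0.1553, 0.2351]
eef_rot: [0.002, 1.0, 0.0, 0.001]
ft_force: [0.6, 0.5, 0.2]
width: 0.0611
grip_force: 0.0
time: 28.2
ee_pos: [0.5151, -0.1984, 0.2341]
eef_rot: [0.003, 1.0, -0.0, -0.0]
ft_force: [1.0, 1.7, -0.5]
width: 0.0608
grip_force: 0.0
wrist 233 283 a 94.0 dims 5 24 z.033 [ 0.5866 -0.296 ] z.018 [ 0.5924 -0.3001]
wrist 237 187 a 1452.0 dims 59 29 z.033 [ 0.4853 -0.2853] z.018 [ 0.4869 -0.2889]
wrist 197 226 a 970.0 dims 156 10 z.033 [ 0.5244 -0.3306] z.018 [ 0.5276 -0.3362]
wrist 418 148 a 165.0 dims 33 33 z.033 [ 0.4463 -0.1049] z.018 [ 0.4462 -0.1011]
units [-0.426 -0.457  1.108] yaw -0.003 yang 89.8 pos [ 0.5153 -0.197   0.2343] t 28.25
[240. 295.]
[225. 175.]
```

```bash
python3 -m crank '0 -.228 0 0 .4;0 -.229 0 0 .4;0 0 0 0 .4;0 0 0 0 .4'
python3 -c "
from parts import *
w=shot('wrist');blobs(w);to(.6,-.2887,.0125,90)
for q in[(.6,-.2887,.033),(.4735,-.3005,.019)]: print(np.round(proj(w,q)))"
```

```text
time: 28.65
ee_pos: [0.5149, -0.2884, 0.2346]
eef_rot: [0.002, 1.0, 0.0, 0.0]
ft_force: [0.1, 0.9, -0.5]
width: 0.0608
grip_force: 0.0
wrist 323 289 a 851.0 dims 34 30 z.033 [ 0.5933 -0.2896] z.018 [ 0.5993 -0.2897]
wrist 331 202 a 548.0 dims 22 29 z.033 [ 0.5013 -0.2815] z.018 [ 0.5035 -0.2813]
wrist 304 169 a 193.5 dims 17 30 z.033 [ 0.4683 -0.3077] z.018 [ 0.4692 -0.3086]
wrist 273 225 a 1135.5 dims 161 11 z.033 [ 0.5245 -0.339 ] z.018 [ 0.5278 -0.3412]
wrist 502 153 a 123.0 dims 32 13 z.033 [ 0.4467 -0.1013] z.018 [ 0.4467 -0.0936]
units [-0.423 -0.008  1.11 ] yaw -0.001 yang 89.9 pos [ 0.5154 -0.2872  0.2345] t 28.7
[324. 295.]
[312. 173.]
```

```bash
python3 -m crank '-.212 -.004 0 0 .4;-.211 -.004 0 0 .4;0 0 .2 0 .4;0 0 .2 0 .4;0 0 .2 0 .4;0 0 .2 0 .4;0 0 .15 0 .4;0 0 .1 0 .4;0 0 .055 0 .4;0 0 0 0 .4' 30
python3 -m crank '0 0 0 0 -1;0 0 0 0 -1;0 0 0 0 -1;0 0 0 0 -1;0 0 0 0 -1;0 0 -.2 0 -1;0 0 -.24 0 -1;0 0 -.24 0 -1;0 0 -.2 0 -1;0 0 0 0 -1'
python3 -c "
from h import *
to(.441,.337,.19,0)"
```

```text
time: 29.7
ee_pos: [0.5996, -0.2885, 0.0125]
eef_rot: [0.001, 1.0, 0.001, -0.001]
ft_force: [0.2, 0.1, 0.6]
width: 0.0606
grip_force: 0.0
time: 30.7
ee_pos: [0.6017, -0.2927, 0.196]
eef_rot: [0.002, 1.0, -0.002, 0.004]
ft_force: [0.3, 0.1, -1.9]
width: 0.0311
grip_force: 30.0
units [0.818 3.145 0.013] yaw 0.997 yang 89.7 pos [ 0.6017 -0.2927  0.196 ] t 30.7
```

```bash
python3 -m crank '.16 .18 0 0 -1;.165 .18 0 0 -1;.165 .18 0 0 -1;.165 .18 0 0 -1;.164 .18 0 0 -1;0 .224 0 0 -1;0 .224 0 0 -1;0 .224 0 0 -1;0 .224 0 0 -1;0 .224 0 0 -1'
python3 -m crank '0 .224 0 0 -1;0 .224 0 0 -1;0 .224 0 0 -1;0 .224 0 0 -1;0 .224 0 0 -1;0 0 0 0 -1'
python3 -m crank '0 0 0 .09 -1;0 0 0 .09 -1;0 0 0 .09 -1;0 0 0 .09 -1;0 0 0 .09 -1;0 0 0 .09 -1;0 0 0 .09 -1;0 0 0 .09 -1;0 0 0 .09 -1;0 0 0 .09 -1'
python3 -m crank '0 0 0 .095 -1;0 0 0 0 -1;0 0 0 0 -1'
python3 - <<'E'
from h import *
to(.441,.337,.025,0)
w=shot('wrist');t=shot('top')
cv2.imwrite('pics/z8.png',np.hstack([cv2.resize(w['img'],(400,300)),cv2.resize(t['img'][255:330,200:300],(400,300))]))
E
```

```text
time: 31.7
ee_pos: [0.4368, 0.1155, 0.1892]
eef_rot: [0.002, 1.0, 0.0, -0.0]
ft_force: [1.4, -0.6, -0.4]
width: 0.0311
grip_force: 30.0
time: 32.3
ee_pos: [0.4356, 0.344, 0.1881]
eef_rot: [-0.002, 1.0, 0.0, -0.001]
ft_force: [-0.7, -0.4, -1.6]
width: 0.0311
grip_force: 30.0
time: 33.3
ee_pos: [0.4381, 0.3372, 0.1888]
eef_rot: [0.653, 0.757, -0.001, -0.0]
ft_force: [-0.1, -0.4, -1.0]
width: 0.0313
grip_force: 30.0
time: 33.6
ee_pos: [0.4381, 0.3375, 0.1891]
eef_rot: [0.704, 0.71, -0.0, -0.0]
ft_force: [-0.5, -0.3, -0.9]
width: 0.0311
grip_force: 30.0
units [-0.002  0.015  0.821] yaw 0.005 yang 0.5 pos [0.4381 0.3375 0.1891] t 33.6
```

View pics/z8.png

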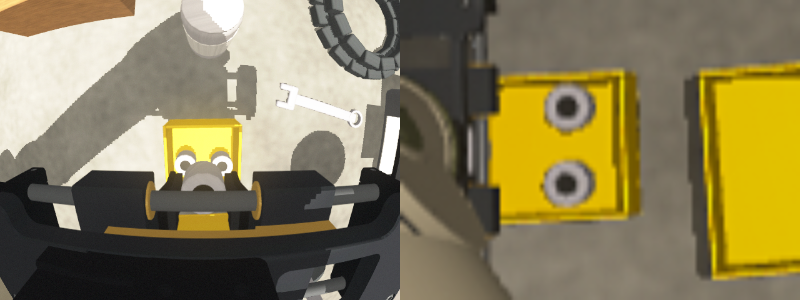

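Both rollers stand upright in the small bin (top crop (568,107) and (568,185)), and the left half is free for the third.

```bash
python3 -m crank '.005 .013 0 0 -1;0 0 .16 0 -1;0 0 .16 0 -1;0 0 .16 0 -1;0 0 .16 0 -1;0 0 .1 0 -1;0 0 .06 0 -1;0 0 0 0 -1;0 0 0 0 -.15;0 0 0 0 -.15'
python3 -m crank '0 0 0 0 -.15;0 0 -.2 0 -.15;0 0 -.2 0 -.15;0 0 -.24 0 -.15;0 0 -.2 0 .1;0 0 -.2 0 .2;0 0 0 0 .2'
python3 - <<'E'
from h import *
to(.4815,-.2945,.24,122)
E
```

```text
time: 34.7
ee_pos: [0.4418, 0.3396, 0.031]
eef_rot: [0.706, 0.709, 0.001, -0.0]
ft_force: [0.5, 0.2, 0.0]
width: 0.0358
grip_force: 0.0
time: 35.4
ee_pos: [0.443, 0.3404, 0.2442]
eef_rot: [0.706, 0.708, 0.005, -0.0]
ft_force: [0.6, 1.0, -0.0]
width: 0.05
grip_force: 0.0
units [-3.175e+00  1.800e-01 -2.000e-03] yaw 0.647 yang 0.2 pos [0.443  0.3404 0.2442] t 35.4
```

```bash
python3 -m crank '-.215 .014 0 0 .2;-.215 .014 0 0 .2;-.215 .014 0 0 .2;-.215 .014 0 0 .2;-.215 .014 0 0 .2;-.215 .014 0 0 .2;-.215 .014 0 0 .2;-.215 .014 0 0 .2;-.215 .014 0 0 .2;-.215 .014 0 0 .2'
python3 -m crank '-.215 .014 0 0 .2;-.215 .014 0 0 .2;-.215 .014 0 .09 .2;0 0 0 .093 .2;0 0 0 .093 .2;0 0 0 .093 .2;0 0 0 .093 .2;0 0 0 .093 .2;0 0 0 .092 .2;0 0 0 0 .2'
python3 - <<'E'
from parts import *
to(.4815,-.2945,.0125,122);w=shot('wrist','w9.png');t=shot('top');
for k in blobs(w):
    q=cv2.boxPoints(cv2.minAreaRect(k[3]));print('   ',[onz(w,*x,.015)[:2].round(3).tolist() for x in q])
print(np.round(proj(w,(.4735,-.3005,.019))),np.round(proj(t,(.4735,-.3005,.019))))
cv2.imwrite('pics/z9.png',np.hstack([w['img'][100:340,180:500],cv2.resize(t['img'][255:330,200:300],(320,240))]))
E
```

```text
time: 36.4
ee_pos: [0.4703, -0.0929, 0.2377]
eef_rot: [0.706, 0.709, 0.001, 0.0]
ft_force: [0.2, -0.3, -0.1]
width: 0.0522
grip_force: 0.0
time: 37.4
ee_pos: [0.4794, -0.22, 0.2375]
eef_rot: [0.962, 0.274, 0.0, -0.0]
ft_force: [0.7, 0.2, 0.2]
width: 0.0523
grip_force: 0.0
units [-0.188  0.322  1.125] yaw -0.002 yang -58.1 pos [ 0.4794 -0.22    0.2375] t 37.4
wrist 273 223 a 839.0 dims 201 58 z.033 [ 0.4455 -0.1786] z.018 [ 0.4416 -0.1785]
wrist 453 209 a 1756.5 dims 48 174 z.033 [ 0.556  -0.3277] z.018 [ 0.5567 -0.3336]
    [[0.435, -0.063], [0.496, -0.082], [0.446, -0.292], [0.38, -0.281]]
    [[0.456, -0.337], [0.64, -0.283], [0.659, -0.336], [0.47, -0.396]]
[386. 257.] [455. 274.]
```

View pics/z9.png

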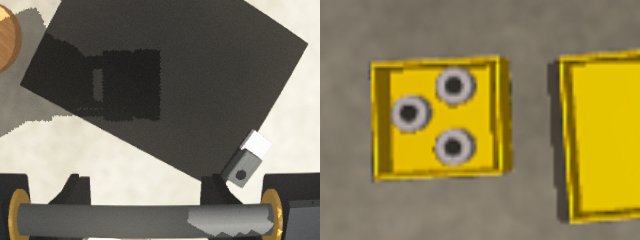

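All three rollers are in the small bin. The tooth has been knocked: its hole is now at wrist pixel (420,274) instead of the expected (386,257), at the mat edge. I'll re-measure it.

Run:
```python
from h import *
w=shot('wrist');t=shot('top','t9.png');s=shot('side','s9.png')
P=lambda x,y:(180+x,100+y)
for q,z in[((240,174),.018),((250,130),.009),((271,143),.009),((227,178),.018),((246,188),.018)]:
    p=onz(w,*P(*q),z);print(q,p.round(4),'top',np.round(proj(t,p)),'side',np.round(proj(s,p)))
to(.4815,-.2945,.2375,122)
```

```text
(240, 174) [ 0.4783 -0.3448  0.018 ] top [471. 271.] side [298. 410.]
(250, 130) [ 0.5246 -0.3278  0.009 ] top [463. 255.] side [317. 404.]
(271, 143) [ 0.526  -0.3579  0.009 ] top [473. 255.] side [318. 416.]
(227, 178) [ 0.4667 -0.3348  0.018 ] top [467. 276.] side [293. 406.]
(246, 188) [ 0.4685 -0.3611  0.018 ] top [477. 275.] side [294. 417.]
units [-0.189  0.321 -0.   ] yaw 0.002 yang -57.9 pos [ 0.4795 -0.22    0.2375] t 37.65
```

```bash
python3 -m crank '-.126 .107 0 0 .2;-.126 .107 0 0 .2;-.126 .107 0 0 .2;-.126 .107 0 0 .2;0 0 0 .075 .2;0 0 0 .075 .2;0 0 0 .075 .2;0 0 0 .075 .2;0 0 0 0 .2;0 0 0 0 .2'
python3 - <<'E'
from h import *
to(.4885,-.346,.0125,95);w=shot('wrist','w10.png')
print([np.round(proj(w,q)) for q in[(.4676,-.348,.018),(.5253,-.343,.009)]])
t=shot('top')
cv2.imwrite('pics/z10.png',np.hstack([w['img'][60:360,180:500],cv2.resize(t['img'][235:295,430:494],(320,300))]))
E
```

```text
time: 38.65
ee_pos: [0.4394, -0.346, 0.2374]
eef_rot: [0.999, 0.046, -0.0, -0.0]
ft_force: [-0.2, 0.2, -0.2]
width: 0.0523
grip_force: 0.0
units [0.245 0.023 1.125] yaw 0.003 yang -84.7 pos [ 0.4394 -0.346   0.2374] t 38.65
[array([330., 186.]), array([331., 130.])]
```

View pics/z10.png

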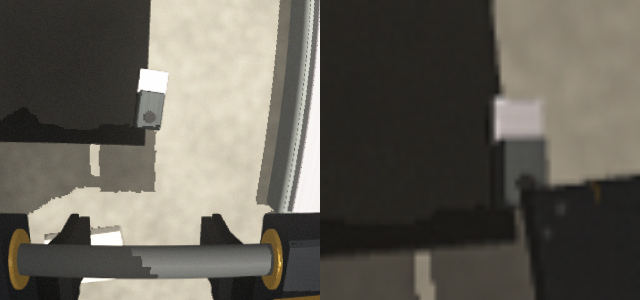

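The tooth now lies across the mat edge, with its hole at (329,176), the tip end middle at (334,129) and the tail middle at (329,187).

Run:
```python
from h import *
w=shot('wrist');t=shot('top');s=shot('side')
tip=onz(w,180+154.5,60+69,.009);tail=onz(w,180+149,60+128,.017);hole=onz(w,180+149,60+116,.018)
d=(tip-tail)[:2];L=np.hypot(*d);print(tip,tail,hole,'L',L,'ang',np.degrees(np.arctan2(d[1],d[0])))
for q in((137,91),(165,93),(137,126),(161,129)):print(onz(w,180+q[0],60+q[1],.017).round(4))
g=tail[:2]+d/L*.021;print('grip',g)
ta=(430+(526-320)/5,235+182/5);print('hole tri w/top',tri(w,(329,176),t,ta))
to(g[0],g[1],.0125,np.degrees(np.arctan2(d[1],d[0]))+90)
```

```text
[ 0.5270689 -0.3467902  0.009    ] [ 0.46558995 -0.34668637  0.017     ] [ 0.47807312 -0.34551498  0.018     ] L 0.061479035768576426 ang -0.09677063506677466
[ 0.5025 -0.331   0.017 ]
[ 0.5032 -0.3596  0.017 ]
[ 0.4665 -0.3342  0.017 ]
[ 0.4657 -0.3591  0.017 ]
grip [ 0.48658992 -0.34672183]
hole tri w/top (array([ 0.47827801, -0.34548388,  0.021604  ]), np.float64(0.00018854287644536812))
units [0.235 0.024 1.125] yaw 0.057 yang -84.9 pos [ 0.4393 -0.3461  0.2375] t 38.9
```

```bash
python3 -m crank '.117 .012 0 .02 .2;.117 .012 0 .02 .2;0 0 .2 0 .2;0 0 .2 0 .2;0 0 .2 0 .2;0 0 .2 0 .2;0 0 .17 0 .2;0 0 .1 0 .2;0 0 .06 0 .2;0 0 0 0 .2' 30
python3 -m crank '0 0 .018 0 .2;0 0 0 0 .2'
python3 -c "
from h import *
to(.4865,-.3465,.007,92);print(read_state()['ft_force'])"
```

```text
time: 39.9
ee_pos: [0.4858, -0.3471, 0.0104]
eef_rot: [1.0, 0.012, -0.001, -0.0]
ft_force: [1.3, -0.1, 0.1]
width: 0.0523
grip_force: 0.0
time: 40.1
ee_pos: [0.487, -0.3478, 0.0087]
eef_rot: [1.0, 0.012, 0.001, 0.0]
ft_force: [-0.3, -0.2, -0.0]
width: 0.052
grip_force: 0.0
units [-0.002 -0.006  0.009] yaw -0.007 yang -88.6 pos [ 0.487  -0.3478  0.0087] t 40.1
[-0.28269624 -0.23254869 -0.03287646]
```

```bash
python3 -m crank '0 0 .008 0 -1;0 0 0 0 -1;0 0 0 0 -1;0 0 0 0 -1;0 0 0 0 -1;0 0 -.2 0 -1;0 0 -.24 0 -1;0 0 -.24 0 -1;0 0 -.2 0 -1;0 0 0 0 -1' 40
python3 -c "
from h import *
to(.423,.126,.19)
s=read_state();print(s['width'],s['grip_force'])"
```

```text
time: 41.1
ee_pos: [0.488, -0.3495, 0.1875]
eef_rot: [1.0, 0.012, 0.003, 0.002]
ft_force: [1.2, -0.7, -2.2]
width: 0.0264
grip_force: 38.7
units [-0.268 -2.384 -0.023] yaw 0 yang -88.6 pos [ 0.488  -0.3495  0.1875] t 41.1
0.026409544381752404 38.659359170123935
```

```bash
python3 -m crank '-.031 -.218 0 0 -1;-.031 -.218 0 0 -1;-.031 -.218 0 0 -1;-.031 -.218 0 0 -1;-.031 -.218 0 0 -1;-.031 -.218 0 0 -1;-.031 -.218 0 0 -1;-.031 -.218 0 0 -1;-.031 -.218 0 0 -1;-.031 -.218 0 0 -1'
python3 -m crank '-.031 -.2 0 0 -1;0 0 0 0 -1;0 0 0 0 -1'
python3 -c "
from h import *
to(.413,.127,.03)
s=read_state();print(s['width'],s['grip_force'])"
```

```text
time: 42.1
ee_pos: [0.4161, 0.0704, 0.1834]
eef_rot: [1.0, 0.012, -0.0, -0.0]
ft_force: [1.1, -0.4, -2.0]
width: 0.0264
grip_force: 38.7
time: 42.4
ee_pos: [0.4095, 0.1087, 0.1831]
eef_rot: [1.0, 0.012, -0.0, 0.001]
ft_force: [-0.4, -1.0, -0.9]
width: 0.0261
grip_force: 38.7
units [ 0.02  -0.092  0.765] yaw 0 yang -88.6 pos [0.4095 0.1087 0.1831] t 42.4
0.026115414041984638 38.6595200188458
```

```bash
python3 -m crank '.015 -.09 0 0 -1;0 0 .16 0 -1;0 0 .16 0 -1;0 0 .16 0 -1;0 0 .16 0 -1;0 0 .1 0 -1;0 0 .05 0 -1;0 0 0 0 -1;0 0 0 0 0;0 0 0 0 0'
python3 -m crank '0 0 0 0 0;0 0 -.2 0 0;0 0 -.2 0 0;0 0 -.24 0 0;0 0 -.2 0 0;0 0 -.2 0 0;0 0 -.2 0 0'
python3 -m crank '0 .2 0 0 0;0 .2 0 0 0;0 .2 0 0 0;0 .2 0 0 0;0 .2 0 0 0;0 .2 0 0 0;0 .2 0 0 0;0 .2 0 0 0;0 0 0 0 0;0 0 0 0 0'
python3 - <<'E'
from h import *
t=shot('top','t11.png');s=shot('side','s11.png');print(read_state()['ee_pos'],read_state()['ft_force'])
a=t['img'][140:340,190:490];b=s['img'][180:420,220:420]
cv2.imwrite('pics/z11.png',np.hstack([cv2.resize(a,(450,300)),cv2.resize(b,(250,300))]))
E
```

```text
time: 43.4
ee_pos: [0.4137, 0.1268, 0.027]
eef_rot: [1.0, 0.011, 0.001, -0.0]
ft_force: [0.5, -0.2, 0.4]
width: 0.0356
grip_force: 0.0
time: 44.1
ee_pos: [0.4127, 0.1263, 0.2763]
eef_rot: [1.0, 0.011, 0.001, -0.001]
ft_force: [0.5, 0.8, 0.5]
width: 0.0437
grip_force: 0.0
time: 45.1
ee_pos: [0.42, -0.1938, 0.2742]
eef_rot: [1.0, 0.011, 0.0, -0.001]
ft_force: [0.0, -0.3, -1.2]
width: 0.0432
grip_force: 0.0
[ 0.42020934 -0.19236654  0.2741708 ] [-0.52668763  0.39837135  0.13992974]
```

View pics/z11.png

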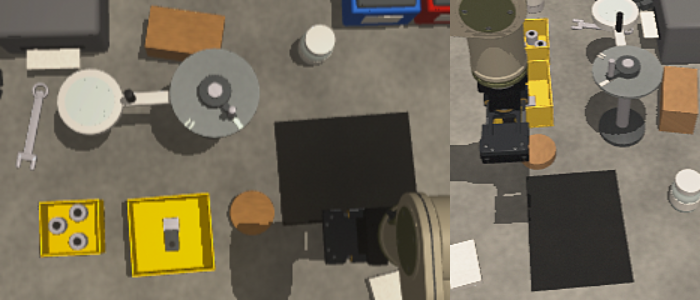

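The three rollers are in the small bin (around (70,225)), the tooth is in the large bin (172,235), the mat is empty, the arm is parked and the pin is on the locked bar. I'm handing in.

```bash
python3 -c "
from bench import workorder
print(workorder.close_job())"
```

```text
the job is handed in; nothing more can be done
None
```

The job is handed in at about 45 s of the 210 s: the last pictures show the arm parked, the collar pin at its locked mark, three rollers in the small bin, the one tooth in the large bin and the mat empty; no verdict came back.

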